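# Vent a pump housing, seat its end cap, back it off a quarter turn and hold it

### The arm

A 7-joint arm with a two-finger parallel gripper is mounted at the origin on the work surface. World frame = base frame: x ahead of the robot, y to its left, z up, the work surface at z = 0. Lengths are in mm, angles in rad, forces in N, time in s.
With the tool pointing down it reaches from about 350 to 900 mm from the base axis. Payload 19.9 kg.
Tool frame: the origin (TCP) lies at the very end of the fingers, on their centre line; the grasp point (between the pads) lies 19 mm behind it; y points along the fingers, x is the direction in which the jaws open and shut, and the axes are right-handed (so a half turn about y gives the same grasp; the last joint's range is limited). The gripper opens to 85 mm and grips with 20 to 120 N. Pads are 22 mm wide; open, the fingers measure 114 mm over their backs; the gripper's body (76 mm by 85 mm) begins 54 mm behind the grasp point. The pads swing forward as they close: fully open they stand 13 mm farther back than shut.
Start: joints at [-1.323, 0.417, -0.01, 1.614, 0.005, 1.111, -0.053], TCP at [178.59, 598.922, 231.26] pointing down, gripper open.
Joint ranges: [-2.81, 2.81], [-0.39, 2.02], [-1.27, 1.25], [0.06, 2.57], [-1.19, 4.33], [0.19, 2], [-2.82, 2.82]. Speed limits (rad/s): [1.89, 1.89, 2.39, 2.39, 3.01, 3.01, 3.01].

### API

Orientations are given as a 3x3 rotation matrix whose columns are the frame's x, y, z axes.
In Python, from workcell import readout, cams, ticket gives the robot as it stands.
- The arm moves only by the tool send_rows, never from a script. Its argument "increments" is text: rows parted by semicolons, each of 6 numbers parted by spaces: the shift along the tool's x, y, z in cm, then the turn, a rotation vector about the tool's x, y, z in degrees. A call has 1 to 20 rows; each row is the pose to reach, as a shift and turn from the pose measured when the call began, along the tool's axes at that moment; what a row does not reach only later rows make up. A row lasts 1/8 s, in which the tool goes at most 62.5 mm and 10.7 degrees, less where a joint would pass 70% of its speed; a pose out of reach is approached as far as the arm can. A call with a gripper value outside its range is refused whole. "claw" is the opening, from 0 (shut) to 1 (fully open), set as the call begins (left out, the last holds). The fingers move at their own pace and stop on an object; "grip_force" is the grip in N (left out, the last holds). Time passes only in rows, so rows that repeat a pose let the fingers close. It gives the time, the measured TCP pose, the force and the opening at its end, in the units of the state.
- readout.observe(): the state, without advancing time (a new reading comes with each control period).
- cams.snapshot(name): name is "scene" or "top" or "wrist"; returns the picture (384x512x3 uint8, red, green, blue); there is no depth.
- cams.camera_params(name): a dict with "fov_y" (degrees; the focal length in pixels is half the picture's height over the tangent of half this angle, whatever the lens; pixels are square), "cx", "cy" (the principal point, pixels), "dist_coeffs" ([k1, k2, p1, p2, k3] as OpenCV has them; the pictures are not rectified), "rvec" (rotation vector, rad) and "tvec" (3), from world to camera coordinates, as OpenCV has them. Camera axes: x right, y down, z forward; pixel columns grow to the right and rows downward; lengths in mm; the calibration is good to about 2 mm. A picture is of the moment at which its call begins: read the wrist's pose just before it. camera_params takes no time and is no camera call; for the wrist camera it gives the pose at the moment of the call.
- ticket.job_done(): hands the job in, once; it reports no verdict.
Trained networks look in the newest picture that a camera, given by its name, has taken for a name from the list of things; names that differ only in an ending like _2 or _b are one class to them, and where a whole thing is asked for, a point or a joint stands for the part that bears it (a point fixed in the world has none). Each returns a list of dicts, best first, with "p" (0 to 1); they miss things now and then, are a little off and sometimes report something else, mostly with a low value. They report only what shows in the picture. A call takes as long as a camera call.
- cams.boxes_of(camera, target): "box" ([centre column, centre row, width, height] in pixels, round what is visible of it).
- cams.masks_of(camera, target): "mask" (384x512 bool, what is visible of it) and "box" ([centre column, centre row, width, height] in pixels, round what is visible of it).
- cams.tip_of(camera, target): "position" ([row, column] in pixels: a listed point, or the origin of a listed thing).
The state is a dict: "t": time; "qpos": joint angles; "qvel": joint speeds; "tau": joint torques, N m; "eef_pos": TCP position; "ee_rot": TCP orientation; "contact_force": force on the tool from outside, world axes, zero at the start; "wrist_torque": the same for the moment, N m; "finger_gap": finger opening in mm.
Only numpy, scipy, OpenCV 4.12 (cv2) and the standard library are available. Lean on these libraries where they do the work, as an engineer would, in place of code of your own. Each camera call takes 0.05 s, during which the arm holds its last target. There are 200 camera calls.

### The job

Vent the pump housing on the granite table: press the black spring plunger on its vent valve down to its stop for a moment and let it come back up. Then screw the knurled end cap on the housing's neck clockwise until it bottoms out, and back it off a quarter turn. Finish while still holding the cap in the gripper at that setting, and leave the tools lying around the housing where they are.

Things in the scene. Friction and masses are not known exactly. Their poses are not given: they have to be found in the camera images.
- housing: Fixed round cast-aluminium pump housing on white paper, any yaw. Origin: centre of its underside on the table, z up. 108 mm across the flange (top 54 mm up); neck in the middle, 34 mm across, with a 37 mm collar whose top, the cap's seat, is 86 mm up. Along its +x a 22 mm pipe, 32 mm up, leads to the vent valve, a 36 mm square block 64 mm high, centred 118 mm from the origin.
- end_cap: Round knurled steel cap, 44 mm across, 28 mm high, already started on the neck. Origin: centre of its underside; turns and rises with it, z up, x along the dark rib on its top. Bottomed, its underside is 86 mm above the table. Climbs 8 mm per turn anticlockwise from above. Only the slimmer neck and collar lie below it, down to the flange. Turning takes about 0.1 N m; at the bottom it stops dead.
- cap_turn (a joint): Screw angle of the end cap in rad: 0 bottomed out on its seat, growing anticlockwise seen from above (unscrewing); a quarter turn off the seat is 1.571. It starts between 2.2 and 4.0 and stays where it is left. Travel ends at 0 and 7.
- cap_grip (a point): Point on the cap's axis, 18 mm above its underside (10 mm below its top): a good height to grip. Turns and rises with the cap.
- vent (a joint): How far the vent plunger is pressed, in m: 0 up, 0.010 at its stop. A spring pushes it back: 3 N to start it, 8 N at the stop.
- vent_top (a point): Centre of the top face of the vent plunger's black mushroom head (30 mm across, 7 mm thick), 101 mm above the table when up, moving straight down when pressed.
- ring_gauge: Bystander: steel ring gauge lying flat, 52 mm across, 32 mm hole, 18 mm high; origin centre of its underside.
- hex_key: Bystander: dark L-shaped hex key lying flat, 100 mm by 28 mm, 7 mm thick; origin under the middle of the long arm, which lies along its x.
- stylus_case: Bystander: grey plastic case, 45 by 90 by 22 mm; origin centre of its underside.

How it is judged:
By the outcome, as a careful person would: the job done as asked, in the order asked, and still so for the second after the job is handed in, while the arm keeps its last pose, push and grip.
It also fails if it takes over 61 s, if anything falls off the work surface, if the arm or the gripper's body presses on something with over 40 N, if the wrist force passes 120 N, or if a joint passes its speed limit or range.

## Working session

There is one attempt and no reset: what is moved stays moved. The work goes in short steps, Python scripts to look and compute and a tool call to move; the robot and the scene stay as the last step left them, time stands still between calls to the robot, and variables do not carry over. Pictures are saved under pics/ and viewed, about 8 in all and at most 12, crops included, and the job is handed in when it is done.

Besides the shell and the picture viewer there is one more tool, called as name(argument=value, ...) on one line, values as JSON. send_rows: Moves the arm, as the interface text tells. Its arguments: {"type":"object","properties":{"increments":{"type":"string"},"claw":{"type":"number"},"grip_force":{"type":"number"}},"required":["increments"]}

```bash
mkdir -p pics
cat > h.py <<'E'
import numpy as np, cv2
from workcell import readout, cams, ticket
def cam(n):
    p=cams.camera_params(n); f=192/np.tan(np.radians(p['fov_y'])/2)
    K=np.array([[f,0,p['cx']],[0,f,p['cy']],[0,0,1.]])
    return K,np.array(p['dist_coeffs'],float),np.array(p['rvec'],float),np.array(p['tvec'],float)
def onplane(c,uv,z):
    K,d,r,t=c; R=cv2.Rodrigues(r)[0]
    u=cv2.undistortPoints(np.array([[uv]],float),K,d)[0,0]
    D=R.T@np.array([u[0],u[1],1]); C=-R.T@t
    return C+D*(z-C[2])/D[2]
def proj(c,P):
    K,d,r,t=c; return cv2.projectPoints(np.atleast_2d(np.array(P,float)),r,t,K,d)[0][:,0]
def save(im,n): cv2.imwrite(f'pics/{n}.png',im[:,:,::-1])
E
python3 - <<'E'
from h import *
np.set_printoptions(precision=3,suppress=True)
s=readout.observe(); print(s)
ims=[]
for n in ['scene','top']:
    im=cams.snapshot(n); save(im,n); c=cam(n); print(n,(-cv2.Rodrigues(c[2])[0].T@c[3]))
    for t,z in [('housing',0),('end_cap',90),('cap_grip',108),('vent_top',101)]:
        for r in cams.tip_of(n,t)[:2]: 
            p=r['position']; print(t,r['p'],p,onplane(c,(p[1],p[0]),z))
    ims.append(im)
cv2.imwrite('pics/both.png',cv2.resize(np.vstack(ims)[:,:,::-1],(400,600)))
E
```

```text
{'t': 0.0, 'qpos': array([-1.323,  0.418, -0.01 ,  1.614,  0.005,  1.111, -0.053]), 'qvel': array([ 0.002,  0.001, -0.001,  0.   , -0.001, -0.   , -0.001]), 'tau': array([ -0.   , -86.443,   0.678, -43.49 ,   0.019,   0.007,   0.   ]), 'eef_pos': array([178.492, 598.612, 230.667]), 'ee_rot': array([[ 0.286, -0.   , -0.958],
       [ 0.958, -0.001,  0.286],
       [-0.001, -1.   , -0.   ]]), 'contact_force': array([-0.13 ,  0.293, -0.398]), 'wrist_torque': array([-0.03 ,  0.016,  0.062]), 'finger_gap': 85.25185999818271}
scene [ 864.837 -308.84   548.243]
housing 0.76 [227.9, 237.1] [554.308 -24.754   0.   ]
end_cap 0.72 [199.5, 240.1] [565.568 -23.989  90.   ]
cap_grip 0.96 [191.6, 233.6] [556.55  -29.797 108.   ]
vent_top 0.49 [218.0, 167.4] [ 514.508 -140.01   101.   ]
top [456.639  39.189 822.939]
housing 0.74 [221.1, 282.4] [554.477 -26.714   0.   ]
housing 0.35 [234.3, 355.3] [ 527.34  -164.759    0.   ]
end_cap 0.86 [209.9, 287.9] [562.743 -29.332  90.   ]
cap_grip 0.78 [213.6, 287.7] [553.972 -27.147 108.   ]
vent_top 0.62 [235.7, 356.1] [ 516.311 -140.951  101.   ]
```

View pics/top.png

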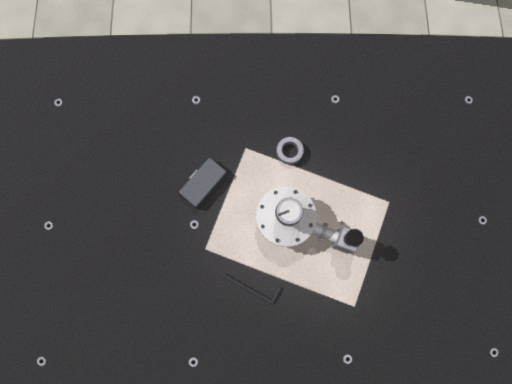

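View pics/scene.png

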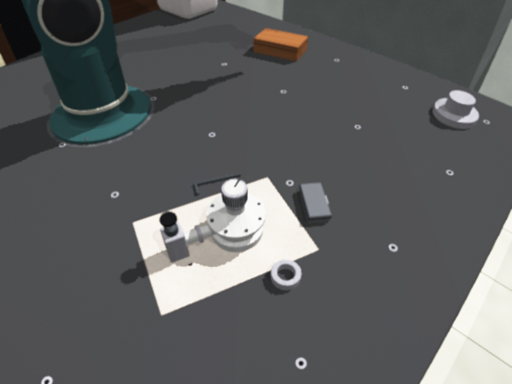

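The top view shows the cap at about (289,211) and the black vent head at (353,237). The ring is at (290,151), the case at (203,182) and the hex key at (252,288). The scene view agrees: cap (234,192), vent (168,220). I'm moving to hover above the housing for a closer look.

send_rows(increments="-55 -2.9 -53 0 82 0;-55 -2.9 -53 0 82 0;-55 -2.9 -53 0 82 0;-55 -2.9 -53 0 82 0;-55 -2.9 -53 0 82 0;-55 -2.9 -53 0 82 0;-55 -2.9 -53 0 82 0;-55 -2.9 -53 0 82 0;-55 -2.9 -53 0 82 0;-55 -2.9 -53 0 82 0;-55 -2.9 -53 0 82 0;-55 -2.9 -53 0 82 0;-55 -2.9 -53 0 82 0;-55 -2.9 -53 0 82 0;-55 -2.9 -53 0 82 0;-55 -2.9 -53 0 82 0;-55 -2.9 -53 0 82 0;-55 -2.9 -53 0 82 0", claw=1)

```text
t: 2.75
eef_pos: [529.3, -79.3, 260.4]
ee_rot: [[0.989, 0.0, 0.149], [-0.149, 0.0, 0.989], [0.0, -1.0, 0.0]]
contact_force: [0.9, 0.6, 0.1]
finger_gap: 85.9
```

```bash
cat > look.py <<'E'
from h import *
import sys
np.set_printoptions(precision=3,suppress=True)
s=readout.observe(); print({k:s[k] for k in ('t','qpos','eef_pos','ee_rot','contact_force','wrist_torque','finger_gap')})
n='wrist'; c=cam(n); im=cams.snapshot(n); save(im,sys.argv[1]); print((-cv2.Rodrigues(c[2])[0].T@c[3]))
for t,z in [('housing',0),('end_cap',90),('cap_grip',108),('vent_top',101)]:
    for r in cams.tip_of(n,t)[:1]:
        p=r['position']; print(t,r['p'],p,onplane(c,(p[1],p[0]),z))
E
python3 look.py w1
```

```text
{'t': 2.75, 'qpos': array([-0.49 ,  0.273,  0.697,  1.822, -0.194,  1.115,  0.125]), 'eef_pos': array([529.295, -79.255, 260.426]), 'ee_rot': array([[ 0.989,  0.   ,  0.149],
       [-0.149,  0.   ,  0.989],
       [ 0.   , -1.   ,  0.   ]]), 'contact_force': array([0.925, 0.586, 0.138]), 'wrist_torque': array([-0.026,  0.046, -0.013]), 'finger_gap': 85.90041193945333}
[538.666 -13.637 403.83 ]
housing 0.58 [124.9, 270.6] [559.092 -28.232   0.   ]
end_cap 0.71 [130.0, 273.3] [556.626 -30.555  90.   ]
cap_grip 0.78 [131.1, 274.3] [556.43  -30.785 108.   ]
vent_top 0.59 [235.8, 247.7] [ 512.758 -139.488  101.   ]
```

View pics/w1.png

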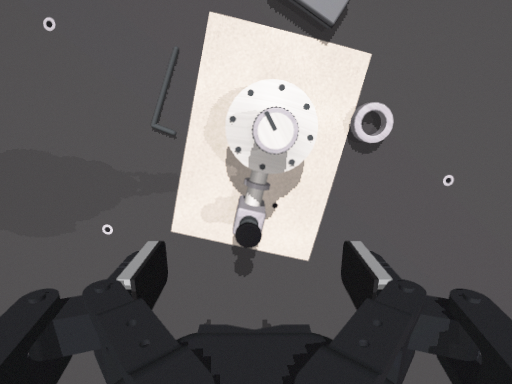

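The wrist view shows the cap top centred near (275,130) with the rib running from there toward (267,112). The black vent head is at (248,235). All views agree within a few mm, so I'm closing the gripper and coming down over the plunger.

send_rows(increments="-0.65 3 -6.2 0 0 0;-0.65 6 -6.2 0 0 0;-0.65 9 -6.2 0 0 0;-0.65 12 -6.2 0 0 0;-0.65 14 -6.2 0 0 0;-0.65 14 -6.2 0 0 0;-0.65 14 -6.2 0 0 0;-0.65 14 -6.2 0 0 0", claw=0, grip_force=40)

```text
t: 4.0
eef_pos: [514.1, -140.0, 121.2]
ee_rot: [[0.989, 0.001, 0.149], [-0.149, -0.0, 0.989], [0.001, -1.0, 0.0]]
contact_force: [-0.4, 0.2, 0.2]
finger_gap: -0.1
```

```bash
python3 look.py w2
python3 - <<'E'
from h import *
im=cams.snapshot('scene'); K=im[130:290,110:310]; cv2.imwrite('pics/s2.png',cv2.resize(K[:,:,::-1],(750,600),interpolation=cv2.INTER_CUBIC))
E
```

```text
{'t': 4.0, 'qpos': array([-0.303,  0.46 ,  0.638,  1.957, -0.364,  0.838,  0.383]), 'eef_pos': array([ 514.094, -139.987,  121.232]), 'ee_rot': array([[ 0.989,  0.001,  0.149],
       [-0.149, -0.   ,  0.989],
       [ 0.001, -1.   ,  0.   ]]), 'contact_force': array([-0.355,  0.234,  0.209]), 'wrist_torque': array([ 0.03 ,  0.01 , -0.008]), 'finger_gap': -0.07835213782801305}
[523.338 -74.384 264.651]
end_cap 0.78 [25.2, 305.9] [558.429 -31.308  90.   ]
cap_grip 0.92 [10.8, 309.1] [557.056 -29.64  108.   ]
vent_top 0.59 [231.9, 253.2] [ 513.144 -140.433  101.   ]
```

View pics/s2.png

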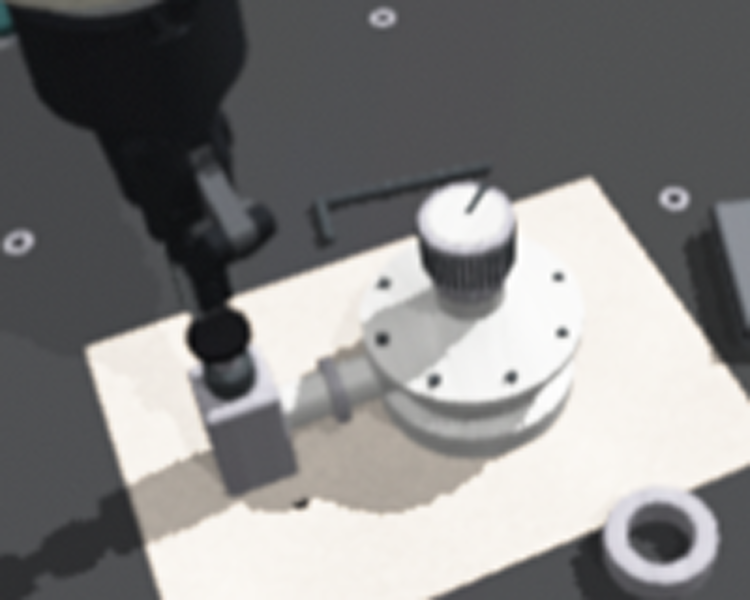

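The closed fingertips sit right over the black head (crop at (215,325)). Pressing in steps now.

send_rows(increments="0 1 0 0 0 0;0 1.7 0 0 0 0;0 2.1 0 0 0 0;0 2.4 0 0 0 0;0 2.7 0 0 0 0;0 2.85 0 0 0 0;0 2.85 0 0 0 0")

```text
t: 5.18
eef_pos: [513.5, -139.9, 92.0]
ee_rot: [[0.989, -0.0, 0.15], [-0.15, 0.0, 0.989], [-0.0, -1.0, 0.0]]
contact_force: [-4.8, 1.4, 6.6]
finger_gap: 0.0
```

send_rows(increments="0 0.1 0 0 0 0;0 0.15 0 0 0 0;0 0.2 0 0 0 0;0 0.2 0 0 0 0")

```text
t: 5.68
eef_pos: [513.6, -139.9, 90.9]
ee_rot: [[0.989, 0.0, 0.15], [-0.15, 0.001, 0.989], [0.0, -1.0, 0.001]]
contact_force: [-9.7, 4.1, 25.5]
finger_gap: 0.1
```

Dead stop at 25 N. I'll hold briefly, then lift.

send_rows(increments="0 0.1 0 0 0 0;0 0.1 0 0 0 0;0 0.1 0 0 0 0;0 -1 0 0 0 0;0 -2 0 0 0 0;0 -4 0 0 0 0;0 -6 0 0 0 0;0 -9 0 0 0 0;0 -9 0 0 0 0")

```text
t: 6.8
eef_pos: [514.6, -140.3, 182.8]
ee_rot: [[0.989, 0.004, 0.15], [-0.15, 0.001, 0.989], [0.004, -1.0, 0.001]]
contact_force: [-0.3, 0.4, -0.2]
finger_gap: -0.1
```

```bash
python3 look.py w3
```

```text
{'t': 6.8, 'qpos': array([-0.352,  0.371,  0.691,  1.911, -0.289,  0.956,  0.323]), 'eef_pos': array([ 514.584, -140.28 ,  182.769]), 'ee_rot': array([[ 0.989,  0.004,  0.15 ],
       [-0.15 ,  0.001,  0.989],
       [ 0.004, -1.   ,  0.001]]), 'contact_force': array([-0.301,  0.354, -0.237]), 'wrist_torque': array([-0.057, -0.018, -0.023]), 'finger_gap': -0.14381499684607563}
[523.485 -74.81  326.259]
housing 0.58 [67.0, 278.7] [557.47  -29.422   0.   ]
end_cap 0.84 [51.3, 287.9] [556.297 -32.057  90.   ]
cap_grip 0.6 [40.7, 292.6] [557.811 -29.091 108.   ]
vent_top 0.94 [201.7, 249.6] [ 511.009 -139.457  101.   ]
```

View pics/w3.png

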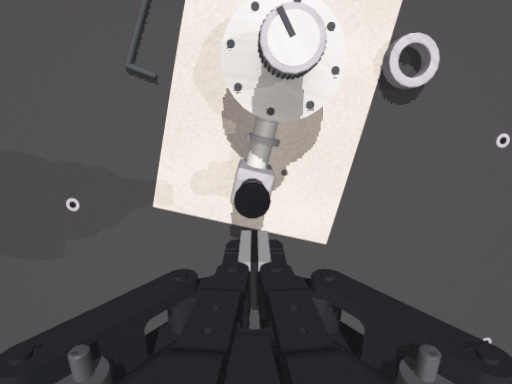

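The plunger is back up: head at (252,200), and the network puts it on the 101 mm plane. Cap top is near (293,38). Next I move over the cap with the wrist pre-turned anticlockwise, so joint 7 has room for the clockwise turn.

send_rows(increments="2.5 0.5 11.5 0 -10 0;2.5 0.5 11.5 0 -20 0;2.5 0.5 11.5 0 -30 0;2.5 0.5 11.5 0 -40 0;2.5 0.5 11.5 0 -50 0;2.5 0.5 11.5 0 -60 0;2.5 0.5 11.5 0 -70 0;2.5 0.5 11.5 0 -80 0;2.5 0.5 11.5 0 -90 0;2.5 0.5 11.5 0 -100 0;2.5 0.5 11.5 0 -110 0;2.5 0.5 11.5 0 -120 0;2.5 0.5 11.5 0 -130 0;2.5 0.5 11.5 0 -140 0;2.5 0.5 11.5 0 -150 0;2.5 0.5 11.5 0 -150 0;2.5 0.5 11.5 0 -150 0", claw=1)

```text
t: 9.18
eef_pos: [555.0, -30.1, 174.9]
ee_rot: [[-0.779, -0.001, -0.627], [0.627, 0.001, -0.779], [0.002, -1.0, 0.0]]
contact_force: [-0.1, -0.3, -1.1]
finger_gap: 85.3
```

```bash
python3 look.py w4
python3 - <<'E'
from h import *
for n in ['wrist','scene','top']:
    if n!='wrist': cams.snapshot(n)
    c=cam(n)
    for r in cams.masks_of(n,'end_cap')[:1]:
        print(n,r['p'],r['box'])
    for r in cams.tip_of(n,'cap_grip')[:1]:
        p=r['position']; print(n,r['p'],p,onplane(c,(p[1],p[0]),108))
E
```

```text
{'t': 9.175, 'qpos': array([-0.088,  0.358,  0.107,  1.846, -0.048,  0.942,  2.504]), 'eef_pos': array([554.978, -30.054, 174.909]), 'ee_rot': array([[-0.779, -0.001, -0.627],
       [ 0.627,  0.001, -0.779],
       [ 0.002, -1.   ,  0.   ]]), 'contact_force': array([-0.142, -0.271, -1.076]), 'wrist_torque': array([-0.042, -0.042, -0.023]), 'finger_gap': 85.30731530405431}
[512.778 -82.541 318.321]
housing 0.91 [181.7, 250.9] [559.332 -28.969   0.   ]
end_cap 0.62 [203.2, 249.9] [558.031 -30.763  90.   ]
cap_grip 0.92 [209.4, 251.8] [556.418 -30.173 108.   ]
vent_top 0.86 [51.0, 201.1] [ 513.516 -138.28   101.   ]
wrist 0.66 [250.1, 210.9, 61.6, 62.1]
wrist 0.92 [209.4, 251.8] [556.65900278 -29.87795201 108.        ]
scene 0.96 [236.3, 194.4, 23.0, 29.0]
scene 0.77 [192.4, 234.3] [558.74539766 -30.30414029 108.        ]
```

View pics/w4.png

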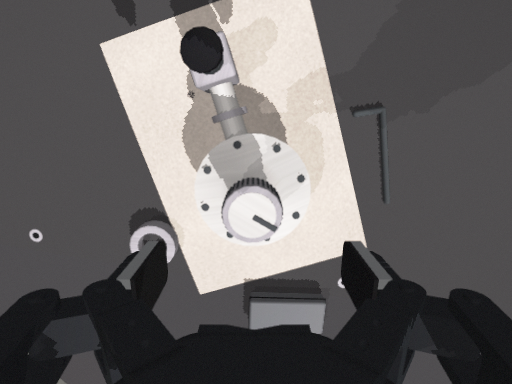

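The cap face is centred at (252,213) between the fingers, with the rib toward (275,228). Joint 7 is at +2.5 and falls when turning clockwise, so there is room. Next I descend and grip.

send_rows(increments="-0.14 3 -0.1 0 0 0;-0.14 5 -0.1 0 0 0;-0.14 7 -0.1 0 0 0;-0.14 8 -0.1 0 0 0;-0.14 8.8 -0.1 0 0 0;-0.14 8.8 -0.1 0 0 0;-0.14 8.8 -0.1 0 0 0")

```text
t: 10.7
eef_pos: [557.1, -30.0, 87.8]
ee_rot: [[-0.781, 0.0, -0.624], [0.624, 0.001, -0.781], [0.001, -1.0, -0.001]]
contact_force: [-0.1, 0.1, -0.0]
finger_gap: 85.6
```

send_rows(increments="0 0 0 0 0 0;0 0 0 0 0 0;0 0 0 0 0 0;0 0 0 0 0 0;0 0 0 0 0 0;0 0 0 0 0 0;0 0 0 0 0 0;0 0 0 0 0 0", claw=0, grip_force=50)

```text
t: 11.7
eef_pos: [557.1, -29.8, 88.2]
ee_rot: [[-0.781, 0.0, -0.624], [0.624, 0.001, -0.781], [0.001, -1.0, -0.001]]
contact_force: [-2.8, 1.5, 6.0]
finger_gap: 42.8
```

Run:
```python
from h import *
im=cams.snapshot('scene'); K=im[130:250,170:320]; cv2.imwrite('pics/s5.png',cv2.resize(K[:,:,::-1],(750,600),interpolation=cv2.INTER_CUBIC))
s=readout.observe(); print(s['qpos'],s['wrist_torque'],s['contact_force'],s['eef_pos'])
```

```text
[-0.07634224  0.48022754  0.09446303  1.89891091 -0.06468443  0.76519707
  2.52168105] [ 0.11864076  0.53880062 -0.00628863] [-2.3801242   0.97700414  6.29383831] [557.14796292 -29.85235313  88.17340277]
```

View pics/s5.png

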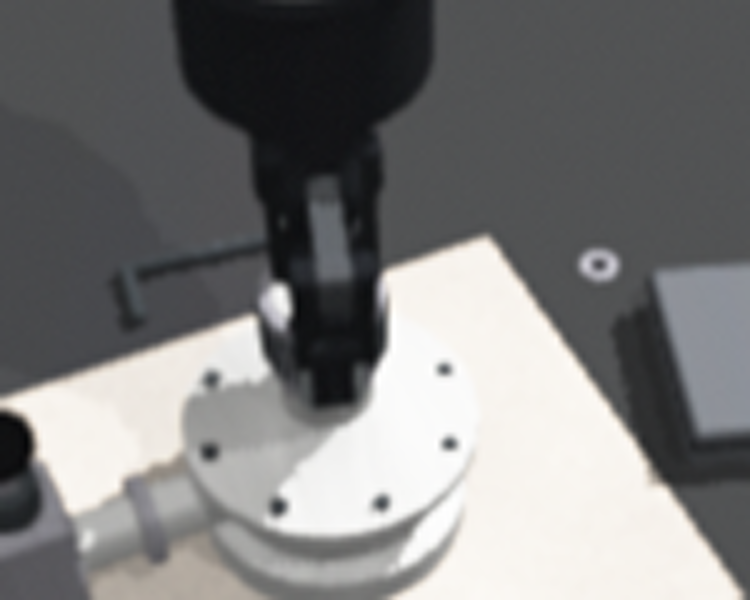

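The cap is held (gap 42.8 mm, pads on the knurl). I'll turn it clockwise 110° while following the thread down, which is still short of the smallest possible seat angle of 126°.

send_rows(increments="0 0.02 0 0 10 0;0 0.04 0 0 20 0;0 0.07 0 0 30 0;0 0.09 0 0 40 0;0 0.11 0 0 50 0;0 0.13 0 0 60 0;0 0.16 0 0 70 0;0 0.18 0 0 80 0;0 0.2 0 0 90 0;0 0.22 0 0 100 0;0 0.24 0 0 110 0;0 0.24 0 0 110 0;0 0.24 0 0 110 0")

```text
t: 13.38
eef_pos: [557.2, -29.5, 85.9]
ee_rot: [[0.851, 0.0, -0.524], [0.524, 0.002, 0.851], [0.001, -1.0, 0.001]]
contact_force: [-1.4, 3.8, 4.0]
finger_gap: 43.0
```

```bash
cat > st.py <<'E'
from h import *
np.set_printoptions(precision=3,suppress=True)
s=readout.observe(); R=s['ee_rot']; print(s['t'],'yaw',np.degrees(np.arctan2(R[1,0],R[0,0])),'j',s['qpos'],'T',s['wrist_torque'],'F',s['contact_force'],s['eef_pos'],s['finger_gap'])
E
python3 st.py
```

```text
13.375 yaw 31.62927473650078 j [-0.436  0.544  0.557  1.912 -0.396  0.795  0.891] T [ 0.625  0.331 -0.07 ] F [-1.364  3.847  4.02 ] [557.165 -29.504  85.862] 42.965542090499504
```

send_rows(increments="0 0.01 0 0 5 0;0 0.02 0 0 10 0;0 0.04 0 0 16 0;0 0.04 0 0 16 0")

```text
t: 13.88
eef_pos: [557.2, -29.4, 85.5]
ee_rot: [[0.962, 0.0, -0.272], [0.272, 0.002, 0.962], [0.001, -1.0, 0.002]]
contact_force: [-1.8, 2.0, 3.5]
finger_gap: 42.9
```

```bash
python3 st.py
```

```text
13.875 yaw 15.79729747079554 j [-0.485  0.563  0.625  1.914 -0.449  0.807  0.66 ] T [ 0.389  0.208 -0.09 ] F [-1.806  2.035  3.515] [557.183 -29.416  85.48 ] 42.852964646334236
```

send_rows(increments="0 0.01 0 0 5 0;0 0.02 0 0 10 0;0 0.03 0 0 15 0;0 0.03 0 0 15 0")

```text
t: 14.38
eef_pos: [557.2, -29.4, 85.2]
ee_rot: [[1.0, 0.0, -0.018], [0.018, 0.002, 1.0], [0.0, -1.0, 0.002]]
contact_force: [-0.1, 1.4, 3.4]
finger_gap: 42.3
```

```bash
python3 st.py
```

```text
14.375 yaw 1.0211449391825638 j [-0.531  0.583  0.688  1.915 -0.501  0.821  0.446] T [ 0.333  0.179 -0.058] F [-0.117  1.409  3.427] [557.242 -29.427  85.19 ] 42.337301289200425
```

send_rows(increments="0 0.01 0 0 5 0;0 0.02 0 0 10 0;0 0.03 0 0 15 0;0 0.03 0 0 15 0")

```text
t: 14.88
eef_pos: [557.3, -29.5, 84.9]
ee_rot: [[0.971, 0.0, 0.238], [-0.238, 0.001, 0.971], [-0.0, -1.0, 0.001]]
contact_force: [-0.5, 1.4, 1.9]
finger_gap: 42.6
```

```bash
python3 st.py
```

```text
14.875 yaw -13.750504454634024 j [-0.574  0.606  0.751  1.916 -0.553  0.837  0.232] T [ 0.355  0.068 -0.108] F [-0.516  1.393  1.948] [557.32  -29.49   84.877] 42.60329859676307
```

send_rows(increments="0 0.01 0 0 5 0;0 0.02 0 0 10 0;0 0.03 0 0 15 0;0 0.03 0 0 15 0")

```text
t: 15.38
eef_pos: [557.4, -29.5, 84.6]
ee_rot: [[0.879, 0.0, 0.477], [-0.477, 0.001, 0.879], [-0.0, -1.0, 0.001]]
contact_force: [0.7, 0.7, 3.2]
finger_gap: 42.8
```

```bash
python3 st.py
```

```text
15.375 yaw -28.505313007879632 j [-0.616  0.632  0.813  1.918 -0.606  0.855  0.019] T [ 0.267 -0.012 -0.062] F [0.662 0.731 3.164] [557.359 -29.487  84.555] 42.75603951768714
```

send_rows(increments="0 0.01 0 0 5 0;0 0.02 0 0 10 0;0 0.03 0 0 15 0;0 0.03 0 0 15 0")

```text
t: 15.88
eef_pos: [557.4, -29.5, 84.2]
ee_rot: [[0.728, 0.0, 0.685], [-0.685, 0.001, 0.728], [-0.001, -1.0, 0.001]]
contact_force: [0.5, 1.5, 1.8]
finger_gap: 42.9
```

```bash
python3 st.py
```

```text
15.875 yaw -43.25670832828763 j [-0.655  0.661  0.873  1.919 -0.66   0.877 -0.194] T [ 0.301 -0.043 -0.086] F [0.485 1.469 1.781] [557.404 -29.502  84.226] 42.87419906567301
```

send_rows(increments="0 0.01 0 0 4 0;0 0.02 0 0 8 0;0 0.03 0 0 12 0;0 0.03 0 0 12 0")

```text
t: 16.38
eef_pos: [557.4, -29.6, 83.9]
ee_rot: [[0.573, 0.0, 0.819], [-0.819, 0.001, 0.573], [-0.001, -1.0, 0.001]]
contact_force: [0.1, 0.5, 3.0]
finger_gap: 42.7
```

```bash
python3 st.py
```

```text
16.375 yaw -55.02045308697639 j [-0.685  0.686  0.92   1.92  -0.703  0.896 -0.364] T [ 0.298 -0.069 -0.111] F [0.097 0.482 2.997] [557.437 -29.557  83.935] 42.667069535846124
```

send_rows(increments="0 0.01 0 0 4 0;0 0.02 0 0 8 0;0 0.03 0 0 12 0;0 0.03 0 0 12 0")

```text
t: 16.88
eef_pos: [557.5, -29.6, 83.7]
ee_rot: [[0.394, 0.0, 0.919], [-0.919, 0.001, 0.394], [-0.001, -1.0, 0.0]]
contact_force: [0.6, 2.1, 3.9]
finger_gap: 42.4
```

```bash
python3 st.py
```

```text
16.875 yaw -66.7954461143826 j [-0.712  0.713  0.966  1.92  -0.746  0.918 -0.535] T [ 0.341 -0.011 -0.087] F [0.628 2.124 3.874] [557.474 -29.607  83.655] 42.44139351843817
```

send_rows(increments="0 0.01 0 0 4 0;0 0.02 0 0 8 0;0 0.02 0 0 8 0")

```text
t: 17.25
eef_pos: [557.5, -29.6, 83.5]
ee_rot: [[0.266, 0.0, 0.964], [-0.964, 0.001, 0.266], [-0.001, -1.0, 0.0]]
contact_force: [-0.4, 1.7, 4.8]
finger_gap: 42.6
```

```bash
python3 st.py
```

```text
17.25 yaw -74.589065465897 j [-0.729  0.732  0.996  1.921 -0.774  0.932 -0.649] T [ 0.319 -0.018 -0.127] F [-0.368  1.714  4.783] [557.488 -29.634  83.468] 42.58194961682996
```

send_rows(increments="0 0.01 0 0 4 0;0 0.02 0 0 8 0;0 0.02 0 0 8 0")

```text
t: 17.62
eef_pos: [557.5, -29.6, 83.3]
ee_rot: [[0.134, -0.0, 0.991], [-0.991, 0.0, 0.134], [-0.0, -1.0, -0.0]]
contact_force: [0.6, 1.6, 4.7]
finger_gap: 42.9
```

```bash
python3 st.py
```

```text
17.625 yaw -82.29840069275413 j [-0.745  0.751  1.025  1.921 -0.801  0.948 -0.762] T [0.128 0.158 1.309] F [0.643 1.585 4.691] [557.503 -29.648  83.314] 42.91097333967257
```

Torque jumped to 1.3 N m at 224° (3.90 rad), so the cap is on its seat. I'll back off in small steps to find where the wind-up is released.

send_rows(increments="0 0 0 0 -0.5 0;0 0 0 0 -0.5 0")

```text
t: 17.88
eef_pos: [557.5, -29.7, 83.4]
ee_rot: [[0.146, -0.0, 0.989], [-0.989, 0.0, 0.146], [-0.0, -1.0, -0.0]]
contact_force: [-0.1, 0.9, 4.2]
finger_gap: 43.0
```

```bash
python3 st.py
```

```text
17.875 yaw -81.60226276112567 j [-0.744  0.749  1.022  1.921 -0.798  0.947 -0.752] T [0.207 0.118 0.99 ] F [-0.077  0.894  4.222] [557.493 -29.663  83.358] 42.97695256814425
```

send_rows(increments="0 0 0 0 -0.7 0;0 0 0 0 -0.7 0")

```text
t: 18.12
eef_pos: [557.5, -29.7, 83.4]
ee_rot: [[0.159, -0.0, 0.987], [-0.987, 0.001, 0.159], [-0.001, -1.0, -0.0]]
contact_force: [-0.8, 1.4, 4.3]
finger_gap: 42.5
```

```bash
python3 st.py
```

```text
18.125 yaw -80.85715912039939 j [-0.742  0.747  1.02   1.921 -0.796  0.945 -0.741] T [0.288 0.001 0.464] F [-0.83   1.354  4.299] [557.493 -29.651  83.374] 42.50106490285768
```

send_rows(increments="0 0 0 0 -1 0;0 0 0 0 -1 0")

```text
t: 18.38
eef_pos: [557.5, -29.7, 83.4]
ee_rot: [[0.176, -0.0, 0.984], [-0.984, 0.001, 0.176], [-0.001, -1.0, -0.0]]
contact_force: [-0.1, 2.1, 3.7]
finger_gap: 42.7
```

```bash
python3 st.py
```

```text
18.375 yaw -79.8499281211619 j [-0.74   0.744  1.016  1.921 -0.792  0.943 -0.726] T [ 0.34  -0.046 -0.012] F [-0.141  2.072  3.719] [557.496 -29.692  83.384] 42.718403165884794
```

Torque reaches zero at yaw of about -79.9°, so the target is about +10.2°. I'm backing off 90° and rising 2 mm with the thread.

send_rows(increments="0 -0.02 0 0 -9 0;0 -0.04 0 0 -18 0;0 -0.06 0 0 -27 0;0 -0.08 0 0 -36 0;0 -0.1 0 0 -45 0;0 -0.12 0 0 -54 0;0 -0.14 0 0 -63 0;0 -0.16 0 0 -72 0;0 -0.18 0 0 -81 0;0 -0.2 0 0 -87 0;0 -0.2 0 0 -90.2 0;0 -0.2 0 0 -90.2 0;0 -0.2 0 0 -90.2 0")

```text
t: 20.0
eef_pos: [557.2, -29.5, 85.3]
ee_rot: [[0.984, -0.001, -0.178], [0.178, 0.001, 0.984], [-0.001, -1.0, 0.001]]
contact_force: [-3.2, 3.2, 5.5]
finger_gap: 43.2
```

```bash
python3 st.py; python3 look.py w6
python3 - <<'E'
from h import *
im=cv2.imread('pics/w6.png'); sc=cams.snapshot('scene')[:,:,::-1]
a=cv2.resize(im[100:300,150:350],(400,400)); b=cv2.resize(sc[140:260,160:280],(400,400))
cv2.imwrite('pics/f.png',np.hstack([a,b]))
E
```

```text
20.0 yaw 10.262029392606184 j [-0.503  0.571  0.65   1.914 -0.468  0.813  0.579] T [0.681 0.554 0.115] F [-3.204  3.182  5.541] [557.231 -29.508  85.291] 43.17205558384534
{'t': 20.0, 'qpos': array([-0.503,  0.571,  0.65 ,  1.914, -0.468,  0.813,  0.579]), 'eef_pos': array([557.231, -29.508,  85.291]), 'ee_rot': array([[ 0.984, -0.001, -0.178],
       [ 0.178,  0.001,  0.984],
       [-0.001, -1.   ,  0.001]]), 'contact_force': array([-3.204,  3.182,  5.541]), 'wrist_torque': array([0.681, 0.554, 0.115]), 'finger_gap': 43.17205558384534}
[544.929  35.653 228.787]
housing 0.63 [201.3, 255.0] [557.588 -29.695   0.   ]
end_cap 0.89 [246.0, 254.6] [556.691 -27.543  90.   ]
cap_grip 0.7 [266.4, 253.9] [556.666 -29.387 108.   ]
```

View pics/f.png

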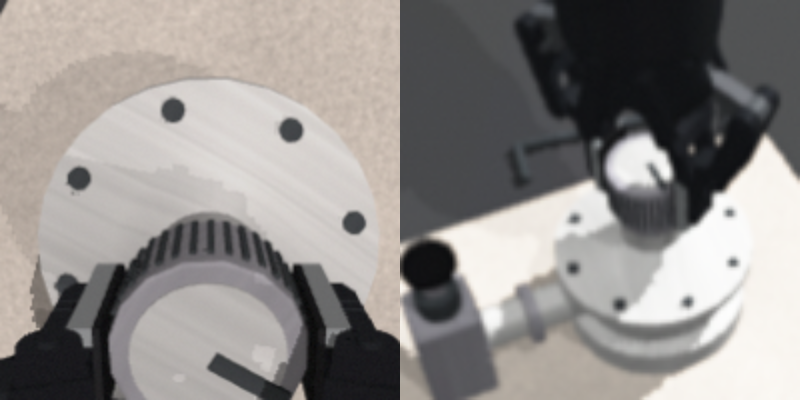

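The final view shows the cap held between the pads. The rib makes the same angle to the gripper as at first grip (about 27–28°), so there's no visible slip. The vent plunger is up and the tools are untouched.

```bash
python3 -c "
from h import *
print(ticket.job_done())"; python3 st.py
```

```text
the job is handed in; nothing more can be done
None
the job is handed in; nothing more can be done
```

The vent was pressed and released, and the cap was bottomed out and backed off a quarter turn. I handed the job in at about 20 s with the gripper still holding the cap at that setting.

- **Vent:** I pressed the plunger with the closed fingers until it stopped dead, with the TCP at 90.9 mm and 25 N on the tool. I held it briefly and lifted off. The wrist picture afterwards showed the black head back up.
- **Cap:** I gripped it at 50 N and turned it clockwise about 224°. Torque then jumped from about 0.1 to 1.3 N m, which I took as the seat. I released the wind-up, which reached zero torque at tool yaw -79.9°, then backed off to +10.3°. That is 90.2° from the seat, with a 1.9 mm rise against the 2 mm expected.
- **Last checks:** The rib sits at about the same angle to the gripper as at first grip, so I saw no slip. Finger gap was 43 mm and side forces were under 6 N. The bystander tools were never touched.
- **Disagreement:** The small friction torque (about 0.1 N m) read with the opposite sign to what I expected while turning. At the measured stiffness that is worth only about 0.2–0.4° of cap angle, so I left it.

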